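Fit a new cell in the upturned kitchen scale

TASK

The kitchen scale lies face down. Press its release tab down into the housing so that the battery cover springs up, swing the cover right over on its hinge until it lies back open, then lay the round battery cell from its holder into the groove inside, either way round, and let go of it only once it rests there. Leave the cover lying open, and do not push the steel bowl about.

Things in the scene. Friction and masses are not known exactly. Their poses are not given: they have to be found in the camera images.
- hinge (a point): Middle of the cover's hinge line, at deck height, on the scale's white housing (240 x 210 mm, deck 72 mm over the bench, fixed; 8 mm rubber feet on its corners). Axes are the scale's: x from the tab towards the hinge (roughly away from the robot), y along the hinge line, z up. The housing spans x -205 to +35 and y -105 to +105 mm from here.
- tab_place (a point): Centre of the release tab's top when unpressed (fixed point, does not sink; axes as the scale's). The tab is a ribbed grey block, 36 mm (x) by 46 mm (y), 13 mm proud of the deck, on the robot's side of the cover's free edge, 171 mm from the hinge line.
- tab (a joint): How far the tab is pressed straight down, m: 0 free, 0.008 at its stop; spring 2 N to start, 6 N at the stop. It draws back a small bolt (32 mm wide, 6 mm high) that reaches over the middle of the cover's free edge; the cover is free when the tab is about 5 mm down.
- cover (a joint): Battery cover angle, rad: 0 shut, flush with the deck; set free, a leaf spring lifts it to about 0.6, where it stays; 1.57 upright; 2.4 lying back on its stop. It weighs 80 g, turns easily and slowly; beyond about 1.7 it falls back open by itself.
- cover_edge (a point): Middle of the free edge of the battery cover (moves with it), half-way through its thickness. The cover is a grey plate, 130 mm from hinge to free edge, 96 mm wide, 5 mm thick. Sprung up, this edge stands about 70 mm over the deck, so that a fingertip goes under it.
- cradle (a point): Centre of the cell when seated; 22 mm below the deck, 65 mm from the hinge line; scale's axes. The groove: two V rails along y (tops 11 mm lower, up to 15 mm either side), between brass contacts 71 mm apart, 24 mm wide, ending 4 mm above this point. Well: free to x -67/+67, y -50/+50 mm, floor 26 mm lower. A leaf spring stands near the hinge at y +35 to +45.
- cell_center (a point): Centre of the loose round battery cell, dark with a copper band, 34 mm diameter, 61 mm long along its own y, 105 to 182 g, lying level on a fixed white holder, centre 30 mm over the bench. Holder: base 56 mm (across the cell) by 84 mm, 4 mm thick, V rails (tops 11 mm below the cell's centre, up to 15 mm either side), low end stops.
- bowl: Bystander: steel bowl, 130 mm across and 60 mm high; origin at the centre of its underside. Loose.
Things that resemble listed ones, but are neither listed nor needed, are in the scene too. What is meant by the part that bears cell_center is not green or yellow, and is the larger of those in its own colour.

How it is judged:
On the way, in this order (a step that is already met when the one before it is completed fails the run):
1. the release tab is pressed in (value of joint tab above 0.004 m).
2. the cover is swung over, lying back open (value of joint cover above 2 rad), for 0.2 s.
At the end, for the whole second after the job is handed in: The cover lies back open (beyond 2.0 rad) and the cell lies at rest in the groove between the contacts: its centre within 5 mm across, 8 mm along and 4 to 5 mm in height of the seated place, its axis within 0.12 rad of the groove, either way round (value of joint cover above 2 rad and x of cell_center in the frame of cradle between -0.005 and 0.005 m and y of cell_center in the frame of cradle between -0.008 and 0.008 m and z of cell_center in the frame of cradle between -0.005 and 0.004 m and angle between the y axis of cell_center and the y axis of cradle, either way round below 0.12 rad and linear speed of cell below 0.02 m/s); the robot touches nothing.
It fails at once if the cell was let go over the groove before it rested there (horizontal distance between cell_center and cradle below 0.06 m and z of cell_center in the frame of cradle above 0.01 m and contact force between the fingers and cell below 0.02 N).
It fails at once if the bowl was pushed about (distance of bowl from where it was at the start of the episode above 0.03 m).
It also fails if it takes over 64 s, if anything falls off the work surface, if the arm or the gripper's body presses on something with over 40 N, if the wrist force passes 120 N, or if a joint passes its speed limit or range.

ROBOT

A 7-joint arm with a two-finger parallel gripper is mounted at the origin on the work surface. World frame = base frame: x ahead of the robot, y to its left, z up, the work surface at z = 0. Lengths are in m, angles in rad, forces in N, time in s.
With the tool pointing down it reaches from about 0.425 to 0.925 m from the base axis. Payload 6.8 kg.
Tool frame: the origin (TCP) lies at the very end of the fingers, on their centre line; the grasp point (between the pads) lies 19 mm behind it (r.tcp_to_grasp is the distance from the TCP to the grasp point, in m); z points along the fingers, y is the line along which they close (so a half turn about z gives the same grasp; the last joint's range is limited). The gripper opens to 85 mm and grips with 20 to 120 N. Pads are 22 mm wide; open, the fingers measure 114 mm over their backs; the gripper's body (76 mm by 85 mm) begins 54 mm behind the grasp point. The pads swing forward as they close: fully open they stand 13 mm farther back than shut.
Start: joints at [1.025, 0.477, 0.022, 1.555, -0.011, 1.109, -0.083], TCP at [0.286, -0.611, 0.231] pointing down, gripper open.
Joint ranges: [-2.96, 2.96], [-0.34, 2.1], [-1.41, 1.46], [0.24, 2.44], [-1.37, 4.51], [0.17, 1.92], [-2.96, 2.96]. Speed limits (rad/s): [2.39, 2.39, 3.14, 3.14, 3.14, 3.14, 3.14].

INTERFACE

Orientations are given as a rotation vector (axis times angle).
In Python, from bench import r gives the robot as it stands.
- The arm moves only by the tool step_arm, never from a script. Its argument "moves" is a list of rows, each a list of 7 numbers: the shift along the tool's x, y, z in mm, then the turn, a rotation vector about the tool's x, y, z in rad, then the finger opening in mm, from 0 to 85.4. A call has 1 to 8 rows; each row is the pose to reach, as a shift and turn from the pose commanded when the call began, along the tool's axes at that moment; what a row does not reach only later rows make up. A row lasts 1/10 s, in which the tool goes at most 50 mm and 8.59 degrees, less where a joint would pass 70% of its speed; a pose out of reach is approached as far as the arm can. A call with a gripper value outside its range is refused whole. The fingers move at their own pace and stop on an object; "grip_force" is the grip in N (left out, the last holds). Time passes only in rows, so rows that repeat a pose let the fingers close. It gives the time, the measured TCP pose, the force, the opening and the grip force at its end, in the units of the state.
- r.get_obs(): the state, without advancing time (a new reading comes with each control period).
- r.grab_frame(name): name is "scene" or "top" or "wrist"; returns a dict with "image" (420x560x3 uint8, red, green, blue), "depth" (420x560 float32, m along the optical axis (not along the pixel's ray), 0 where there is no reading), "mtx" (3x3 intrinsics, pixels), "k1" (the pictures are not rectified: a ray, as slopes to the right and down, at radius r is drawn at 1 + k1 r^2 times it, then the intrinsics apply), "rvec" (rotation vector, rad) and "tvec" (3), from world to camera coordinates, as OpenCV has them. Camera axes: x right, y down, z forward; pixel columns grow to the right and rows downward; lengths in m; the calibration is good to about 2 mm. A picture is of the moment at which its call begins.
- r.hand_in(): hands the job in; it is judged then, once.
The state is a dict: "clock": time; "joints": joint angles; "qvel": joint speeds; "tau": joint torques, N m; "tcp_pos": TCP position; "orientation": TCP orientation; "contact_force": force on the tool from outside, world axes, zero at the start; "moment": the same for the moment, N m; "grip_width": finger opening in m; "gripper_force": force on a finger pad.
Only numpy, scipy, OpenCV 4.12 (cv2) and the standard library are available. Lean on these libraries where they do the work, as an engineer would, in place of code of your own. Each camera call takes 0.05 s, during which the arm holds its last target. There are 200 camera calls.

## Working session

There is one attempt and no reset: what is moved stays moved. The work goes in short steps, Python scripts to look and compute and a tool call to move; the robot and the scene stay as the last step left them, time stands still between calls to the robot, and variables do not carry over. Pictures are saved under pics/ and viewed, at most 10 in all, crops included, and the job is handed in when it is done.

Besides the shell and the picture viewer there is one more tool, called as name(argument=value, ...), one argument or row to a line, values as JSON. step_arm: Moves the arm, as the interface text tells. Its arguments: {"type":"object","properties":{"moves":{"type":"array","items":{"type":"array","items":{"type":"number"}}},"grip_force":{"type":"number"}},"required":["moves"]}

```bash
mkdir -p pics; ls
cat > h.py <<'E'
import numpy as np, cv2
from scipy.spatial.transform import Rotation as R
from bench import r
def cloud(f):
    """world XYZ per pixel from depth"""
    h,w=f['depth'].shape; K=f['mtx']
    u,v=np.meshgrid(np.arange(w),np.arange(h))
    xd=(u-K[0,2])/K[0,0]; yd=(v-K[1,2])/K[1,1]
    x,y=xd.copy(),yd.copy()
    for _ in range(6):
        s=1+f['k1']*(x*x+y*y); x=xd/s; y=yd/s
    d=f['depth']; P=np.stack([x*d,y*d,d],-1)
    Rm=cv2.Rodrigues(np.array(f['rvec'],float))[0]
    return (P-np.array(f['tvec']).ravel())@Rm
def snap(n,name):
    f=r.grab_frame(n); cv2.imwrite(f'pics/{name}.png',f['image'][:,:,::-1]); np.savez(f'pics/{name}.npz',**f); return f
def load(name): return dict(np.load(f'pics/{name}.npz'))
E
python3 - <<'E'
from h import *
for n in('scene','top'):
    f=snap(n,n+'0'); print(n,f['mtx'][0,0],f['k1'],f['rvec'],f['tvec'],(f['depth']>0).mean())
print(r.get_obs())
a=cv2.imread('pics/top0.png');b=cv2.imread('pics/scene0.png')
E
```

```text
pics
scene 382.3049507655023 0.011831163454924888 [ 0.97379117  2.29524639 -1.21531656] [ 0.34062994 -0.16082294  1.2471316 ] 0.9960289115646258
top 424.6488309333456 -0.1259559996261 [ 2.12321375 -2.17244702  0.09200732] [0.05493378 0.55721291 1.05519962] 0.9957695578231293
{'clock': 0.1, 'joints': array([ 1.02489337,  0.47773336,  0.02231423,  1.55634019, -0.01150024,
        1.10928358, -0.08308839]), 'qvel': array([-6.45160386e-05, -8.22005184e-04,  7.50231886e-04, -1.77651717e-03,
        6.20079354e-04, -1.57488229e-03, -4.07837952e-04]), 'tau': array([ 4.98465408e-03, -5.97765934e+01,  1.61384538e+00, -2.81958675e+01,
        1.28362534e-02,  4.93591855e-03, -4.65255823e-05]), 'tcp_pos': array([ 0.28595094, -0.61085889,  0.23041693]), 'orientation': array([-3.06507017e+00, -6.81966196e-01,  7.19353795e-04]), 'contact_force': array([ 0.46609853, -0.0035848 ,  0.62698355]), 'moment': array([-0.03946329, -0.01331556, -0.01416389]), 'gripper_force': 0.0, 'grip_width': 0.0854355269035017}
```

View pics/top0.png

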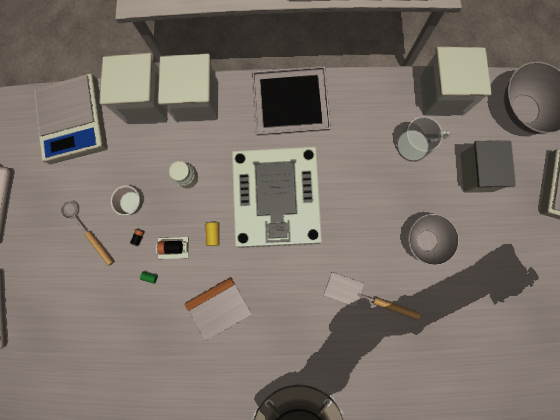

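View pics/scene0.png

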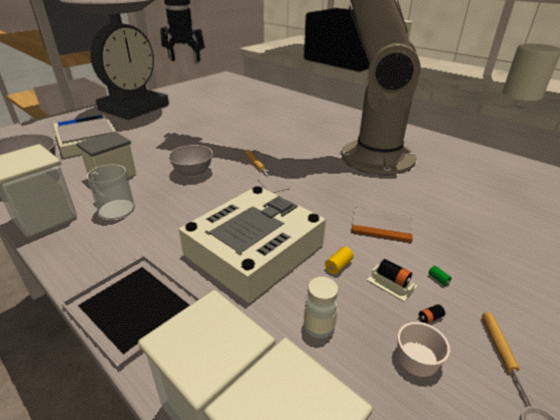

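Top view: the scale is centred at about (276,197), with cover (275,188), tab (277,230) and rubber feet at (240,158), (308,155), (243,238) and (313,234). The dark cell in its white holder is at (172,247), and a small lookalike is at (137,237). The steel bowl is at (433,240).

Run:
```python
from h import *
f=load('top0');P=cloud(f);g=cv2.cvtColor(f['image'],cv2.COLOR_RGB2GRAY).astype(int)
def pt(u,v,k=2): return np.median(P[v-k:v+k+1,u-k:u+k+1].reshape(-1,3),0).round(4)
# feet: dark blobs
feet=[]
for u,v in[(240,158),(308,155),(243,238),(313,234)]:
    s=np.s_[v-9:v+10,u-9:u+10]; m=(g[s]<60); feet.append(P[s][m].mean(0)); print('foot',feet[-1].round(4),m.sum())
feet=np.array(feet); c=feet.mean(0); 
x=(feet[0]+feet[1]-feet[2]-feet[3]); yaw=np.arctan2(x[1],x[0]); y=(feet[0]+feet[2]-feet[1]-feet[3]);print('yaw',yaw,np.arctan2(-y[0],y[1]),'c',c)
print('deck',pt(255,170),pt(298,225),'cover',pt(275,190),'tab',pt(277,230))
yaw=(yaw+np.arctan2(-y[0],y[1]))/2
R2=np.array([[np.cos(yaw),-np.sin(yaw)],[np.sin(yaw),np.cos(yaw)]])
S=(P[...,:2]-c[:2])@R2  # scale coords about housing centre
# cover/tab extents by grey (exclude feet)
reg=(abs(S[...,0])<.115)&(abs(S[...,1])<.055)&(P[...,2]>.06)
m=reg&(g<140)
print('cover+tab x',np.percentile(S[m][:,0],[1,99]),'y',np.percentile(S[m][:,1],[1,50,99]))
t=reg&(P[...,2]>.079)&(S[...,0]<-.03); print('tab raised',S[t].min(0),S[t].max(0),S[t].mean(0),np.median(P[t][:,2]),t.sum())
h=reg|((abs(S[...,0])<.14)&(abs(S[...,1])<.12)&(P[...,2]>.06)); print('housing',np.percentile(S[h],[1,99],axis=0))
# cell
s=np.s_[230:265,152:195]; im=f['image'][s].astype(int)
m=(P[s][...,2]>.030); Q=P[s][m]; print('cell',m.sum(),Q.mean(0),Q[:,2].max())
rect=cv2.minAreaRect((Q[:,:2]*1000).astype(np.float32)); print(rect)
m=(P[s][...,2]>.0415);Q=P[s][m];print(cv2.minAreaRect((Q[:,:2]*1000).astype(np.float32)),m.sum())
s=np.s_[210:270,405:465];m=P[s][...,2]>.05;print('bowl',P[s][m].mean(0))
print('yellow',pt(212,234))
print('R',R.from_rotvec(r.get_obs()['orientation']).as_matrix().round(3), r.tcp_to_grasp)
hx=np.array([.085,0]);print('hinge w',c[:2]+R2@hx,'tab',c[:2]+R2@[-.086,0],'yaw',yaw)
```

```text
foot [0.6924 0.1308 0.0808] 67
foot [ 0.6971 -0.0401  0.0812] 67
foot [0.493  0.1261 0.0801] 72
foot [ 0.4978 -0.0448  0.0809] 74
yaw 0.023600696036712623 0.02748624399059551 c [0.5950622  0.04297973 0.08073293]
deck [0.6627 0.0939 0.0726] [ 0.522  -0.0101  0.0726] cover [0.6105 0.0446 0.0736] tab [0.5098 0.0414 0.0867]
cover+tab x [-0.11040584  0.08845258] y [-0.04870195  0.00046528  0.04824884]
tab raised [-0.11280498 -0.0343203 ] [-0.04048177  0.03083745] [-0.08060089  0.00115405] 0.08503213886623273 391
housing [[-0.11704302 -0.10174921]
 [ 0.11908364  0.10203564]]
cell 315 [0.47439888 0.31550346 0.06102616] 1.1133221597493634
((463.9846496582031, 180.56411743164062), (342.20281982421875, 36.61993408203125), 85.67477416992188)
((463.8273010253906, 180.51856994628906), (342.33587646484375, 33.899314880371094), 85.27066802978516) 241
bowl [ 0.47896623 -0.35248145  0.08923105]
yellow [0.5075 0.2097 0.0338]
R [[ 0.906  0.424 -0.001]
 [ 0.424 -0.906  0.001]
 [-0.    -0.002 -1.   ]] 0.0187
hinge w [0.68003448 0.04515069] tab [0.50909026 0.04078323] yaw 0.025543470013654066
```

```bash
cat >> h.py <<'E'
H=np.array([.680,.0452]); YAW=.0255
def sc(x,y): # scale coords from hinge (m) -> world xy
    c,s=np.cos(YAW),np.sin(YAW); return H+np.array([c*x-s*y,s*x+c*y])
def goal(p,yaw=YAW):
    """shift mm / turn in present tool axes to reach p, pointing down, tool y at heading yaw"""
    o=r.get_obs(); R0=R.from_rotvec(o['orientation'])
    y=np.array([np.cos(yaw),np.sin(yaw),0]); z=np.array([0,0,-1.]); G=R.from_matrix(np.c_[np.cross(y,z),y,z])
    return (R0.inv().apply(np.array(p)-o['tcp_pos'])*1000).round(1),(R0.inv()*G).as_rotvec().round(3)
E
python3 - <<'E'
from h import *
print(goal([*sc(-.173,0),.14]))
f=load('top0');P=cloud(f)
s=np.s_[225:270,150:197]; z=P[s][...,2]; im=f['image'][s].astype(int)
hsv=cv2.cvtColor(f['image'][s],cv2.COLOR_RGB2HSV)
m=(z>.030)&(z<.055); Q=P[s][m]; print(m.sum(),cv2.minAreaRect((Q[:,:2]*1000).astype(np.float32)),Q.mean(0),Q[:,2].max())
m=(z>.040)&(z<.055); Q=P[s][m]; 
w,v=np.linalg.eigh(np.cov(Q[:,:2].T)); print(m.sum(),Q.mean(0),np.ptp(Q,0),v[:,1])
E
```

```text
(array([ 476.6, -496.3,   91.2]), array([-2.000e-03, -1.000e-03, -1.158e+00]))
310 ((474.8036193847656, 321.6092834472656), (58.94181442260742, 33.65814971923828), 89.46363067626953) [0.47506946 0.32040947 0.04405364] 0.05373124958541097
252 [0.47525442 0.32110814 0.04574322] [0.03279054 0.05770384 0.01363236] [-0.05138033  0.99867916]
```

step_arm(
  moves=[
    [477,-496,0,0,0,-1.158,0],
    [477,-496,0,0,0,-1.158,0],
    [477,-496,0,0,0,-1.158,0],
    [477,-496,0,0,0,-1.158,0],
    [477,-496,0,0,0,-1.158,0],
    [477,-496,0,0,0,-1.158,0],
    [477,-496,0,0,0,-1.158,0],
    [477,-496,0,0,0,-1.158,0],
  ],
)

```text
clock: 0.9
tcp_pos: [0.4151, -0.2307, 0.2312]
orientation: [-2.187, -2.255, 0.0]
contact_force: [0.8, -0.2, -0.5]
grip_width: 0.0004
gripper_force: 0.0
```

```bash
python3 -c "
from h import *
print(goal([*sc(-.173,0),.12]),r.get_obs()['joints'].round(2),r.get_obs()['grip_width'])"
```

```text
(array([268.6, 100.2, 111.1]), array([-0.   ,  0.   ,  0.005])) [ 0.72  0.17 -0.38  2.    0.08  0.99  0.33] 0.00042374650767969734
```

step_arm(
  moves=[
    [269,100,60,0,0,0.005,0],
    [269,100,60,0,0,0.005,0],
    [269,100,60,0,0,0.005,0],
    [269,100,60,0,0,0.005,0],
    [269,100,60,0,0,0.005,0],
    [269,100,80,0,0,0.005,0],
    [269,100,111,0,0,0.005,0],
    [269,100,111,0,0,0.005,0],
  ],
)

```text
clock: 1.7
tcp_pos: [0.5053, 0.0396, 0.1167]
orientation: [-2.192, -2.243, 0.009]
contact_force: [-1.1, -0.8, 0.5]
grip_width: -0.0002
gripper_force: 0.0
```

```bash
python3 -c "
from h import *
print(goal([*sc(-.173,0),.085]),r.get_obs()['joints'].round(2),r.get_obs()['tcp_pos'])
f=snap('wrist','w1')"
```

```text
(array([ 1.2,  2.1, 31.7]), array([-0.008,  0.   , -0.002])) [ 0.22  0.4  -0.51  2.02  0.27  0.79 -0.43] [0.50527288 0.0395876  0.11672868]
```

View pics/w1.png

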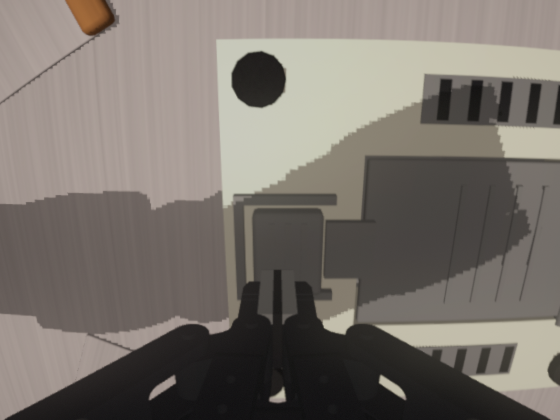

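Wrist view: the closed fingertips at (277,272) stand over the tab (252–322, 208–295), and the cover lies to its right. Next I press the tab.

step_arm(
  moves=[
    [1,2,25,-0.008,0,-0.002,0],
    [1,2,31,-0.008,0,-0.002,0],
    [1,2,35,-0.008,0,-0.002,0],
    [1,2,38,-0.008,0,-0.002,0],
    [1,2,39,-0.008,0,-0.002,0],
    [1,2,39,-0.008,0,-0.002,0],
    [1,2,39,-0.008,0,-0.002,0],
    [1,2,39,-0.008,0,-0.002,0],
  ],
)

```text
clock: 2.55
tcp_pos: [0.5108, 0.0395, 0.0818]
orientation: [2.193, 2.241, 0.01]
contact_force: [-0.6, -2.2, 3.9]
grip_width: 0.0001
gripper_force: 1.8
```

```bash
python3 -c "
from h import *
f=snap('top','t2');P=cloud(f)
# cover points
c,s=np.cos(YAW),np.sin(YAW);D=P[...,:2]-H;X=D[...,0]*c+D[...,1]*s;Y=-D[...,0]*s+D[...,1]*c
m=(X>-.125)&(X<0)&(abs(Y)<.04)&(P[...,2]<.2)
for a in np.arange(-.12,0,.02):
  k=m&(X>a)&(X<a+.02); print(round(a+.01,3),np.median(P[k][:,2]).round(4) if k.any() else None)
"
```

```text
-0.11 None
-0.09 None
-0.07 0.0731
-0.05 0.0735
-0.03 0.0736
-0.01 0.073
```

step_arm(
  moves=[
    [0,-2,2,0,0,0,0],
    [0,-2,4,0,0,0,0],
    [0,-2,5,0,0,0,0],
    [0,-2,5,0,0,0,0],
    [0,-2,5,0,0,0,0],
    [0,-2,5,0,0,0,0],
  ],
)

```text
clock: 3.2
tcp_pos: [0.5095, 0.0402, 0.0769]
orientation: [2.192, 2.241, 0.012]
contact_force: [1.2, -2.0, 8.0]
grip_width: 0.0003
gripper_force: 4.1
```

```bash
cat >> h.py <<'E'
def cover(name):
    f=snap('top',name);P=cloud(f)
    c,s=np.cos(YAW),np.sin(YAW);D=P[...,:2]-H;X=D[...,0]*c+D[...,1]*s;Y=-D[...,0]*s+D[...,1]*c
    m=(abs(Y)<.04)&(P[...,2]<.25)
    for a in np.arange(-.14,.12,.02):
        k=m&(X>a)&(X<a+.02); print(round(a+.01,3),np.median(P[k][:,2]).round(3) if k.any() else None,end='; ')
    print(r.get_obs()['tcp_pos'],r.get_obs()['contact_force'])
E
python3 -c "
from h import *
cover('t3')"
```

```text
-0.13 None; -0.11 None; -0.09 0.117; -0.07 0.109; -0.05 0.099; -0.03 0.089; -0.01 0.079; 0.01 0.073; 0.03 0.073; 0.05 0.001; 0.07 0.001; 0.09 0.002; 0.11 0.004; [0.50956127 0.04016669 0.07695135] [ 2.24311449 -1.61604776  7.94253635]
```

step_arm(
  moves=[
    [0,-3,-20,0,0,0,0],
    [0,0,-46,0,0,0,0],
    [0,20,-46,0,0,0,0],
    [0,34,-46,0,0,0,0],
    [0,34,-46,0,0,0,0],
    [0,34,-46,0,0,0,0],
  ],
)

```text
clock: 3.85
tcp_pos: [0.5406, 0.0408, 0.1216]
orientation: [2.194, 2.244, 0.006]
contact_force: [0.2, -0.3, -0.5]
grip_width: -0.0005
gripper_force: 0.0
```

```bash
python3 -c "
from h import *
cover('t4')
for t in (.6,.8,1,1.2,1.4,1.6,1.8,2): print(t,*goal([*sc(-.13*np.cos(t)-.014,0),.0726+.13*np.sin(t)-.022]))
f=snap('scene','s4');cv2.imwrite('pics/s4c.png',cv2.resize(f['image'][150:300,150:350,::-1],None,fx=3,fy=3))"
```

```text
-0.13 None; -0.11 None; -0.09 None; -0.07 None; -0.05 None; -0.03 0.088; -0.01 0.078; 0.01 0.073; 0.03 0.073; 0.05 0.001; 0.07 0.002; 0.09 0.003; 0.11 0.004; [0.5403562  0.04072    0.12165356] [-0.96389736  0.73865548 -0.33576134]
0.6 [ 1.  18.4 -2.3] [ 0.005 -0.    -0.003]
0.8 [  1.   35.3 -22. ] [ 0.005 -0.    -0.003]
1 [  1.1  55.7 -38. ] [ 0.005 -0.    -0.003]
1.2 [  1.1  78.9 -49.7] [ 0.005 -0.    -0.003]
1.4 [  1.2 103.9 -56.5] [ 0.005 -0.    -0.003]
1.6 [  1.3 129.8 -58.2] [ 0.005 -0.    -0.003]
1.8 [  1.4 155.5 -54.7] [ 0.005 -0.    -0.003]
2 [  1.4 180.1 -46.2] [ 0.005 -0.    -0.003]
```

View pics/s4c.png

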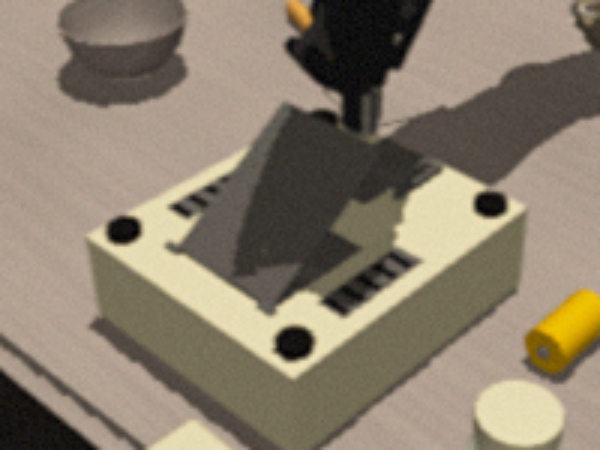

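The cover has sprung up, and the fingertip is just in front of its free edge. Next I follow the arc.

step_arm(
  moves=[
    [0,18,3,0,0,0,0],
    [0,27,-7,0,0,0,0],
    [0,36,-17,0,0,0,0],
    [0,46,-26,0,0,0,0],
    [0,56,-34,0,0,0,0],
    [0,67,-41,0,0,0,0],
    [1,79,-47,0,0,0,0],
    [1,91,-51,0,0,0,0],
  ],
)

```text
clock: 4.75
tcp_pos: [0.632, 0.0436, 0.1744]
orientation: [2.193, 2.243, 0.008]
contact_force: [-0.4, -0.1, 0.6]
grip_width: 0.0001
gripper_force: 0.2
```

```bash
python3 -c "
from h import *
print(r.get_obs()['contact_force'])
for t in (1.3,1.4,1.6,1.8,2): print(t,*goal([*sc(-.13*np.cos(t)-.014,0),.0726+.13*np.sin(t)-.022]))
f=snap('scene','s5');cv2.imwrite('pics/s5c.png',cv2.resize(f['image'][150:300,150:350,::-1],None,fx=2,fy=2))"
```

```text
[-0.37431035 -0.12864239  0.55892392]
1.3 [ 0.3 -0.7 -1.5] [ 0.007  0.    -0.003]
1.4 [ 0.4 12.  -4.2] [ 0.007  0.    -0.003]
1.6 [ 0.5 37.9 -5.9] [ 0.007  0.    -0.003]
1.8 [ 0.5 63.6 -2.4] [ 0.007  0.    -0.003]
2 [ 0.6 88.1  6.2] [ 0.007  0.    -0.003]
```

View pics/s5c.png

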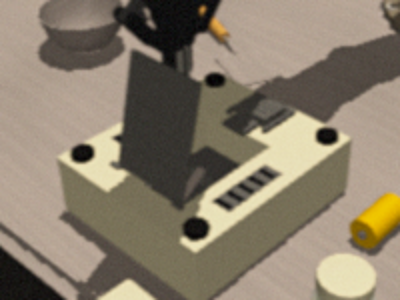

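The cover is nearly upright with the finger behind it, so I keep going.

step_arm(
  moves=[
    [0,12,-3,0,0,0,0],
    [0,25,-4,0,0,0,0],
    [0,38,-4,0,0,0,0],
    [0,51,-3,0,0,0,0],
    [0,64,-1,0,0,0,0],
    [0,76,3,0,0,0,0],
    [0,76,3,0,0,0,0],
    [0,76,3,0,0,0,0],
  ],
)

```text
clock: 5.6
tcp_pos: [0.7078, 0.0452, 0.1713]
orientation: [2.193, 2.243, 0.007]
contact_force: [0.1, -0.2, 1.0]
grip_width: -0.0001
gripper_force: 0.0
```

```bash
python3 -c "
from h import *
f=snap('scene','s6');cv2.imwrite('pics/s6c.png',cv2.resize(f['image'][130:300,150:350,::-1],None,fx=2,fy=2))
P=cloud(f)
# to hover above the cell
print(goal([.475,.321,.14],0.0),goal([.475,.321,.2],0.0),r.get_obs()['joints'].round(2))"
```

```text
(array([ 280.8, -226.8,   30. ]), array([ 0.007, -0.   ,  0.022])) (array([ 280.8, -226.4,  -30. ]), array([ 0.007, -0.   ,  0.022])) [ 0.15  0.63 -0.46  1.5   0.3   1.08 -0.35]
```

View pics/s6c.png

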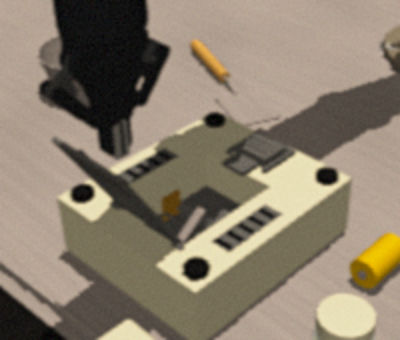

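The cover lies back open. Next I go over the cell.

step_arm(
  moves=[
    [0,-40,-29,0,0,0.02,85],
    [50,-80,-29,0,0,0.02,85],
    [281,-227,-29,0,0,0.02,85],
    [281,-227,-29,0,0,0.02,85],
    [281,-227,-29,0,0,0.02,85],
    [281,-227,-29,0,0,0.02,85],
    [281,-227,-29,0,0,0.02,85],
    [281,-227,-29,0,0,0.02,85],
  ],
)

```text
clock: 6.45
tcp_pos: [0.4722, 0.3236, 0.1997]
orientation: [2.212, 2.223, 0.01]
contact_force: [-0.3, 0.7, 0.1]
grip_width: 0.085
gripper_force: 0.0
```

step_arm(
  moves=[
    [24,-17,0,0,0,0,85],
    [24,-17,0,0,0,0,85],
    [24,-17,0,0,0,0,85],
  ],
)

```text
clock: 6.75
tcp_pos: [0.4574, 0.3452, 0.1992]
orientation: [2.213, 2.221, 0.009]
contact_force: [0.2, -0.8, -0.3]
grip_width: 0.0849
gripper_force: 0.0
```

```bash
python3 -c "
from h import *
print(goal([.475,.321,.2],0.0),r.get_obs()['joints'].round(2))
f=snap('wrist','w7');snap('top','t7')"
```

```text
(array([-24.2,  17.5,  -0.6]), array([0.009, 0.   , 0.004])) [-0.29  0.4  -0.6   1.81  0.27  1.   -0.99]
```

View pics/w7.png

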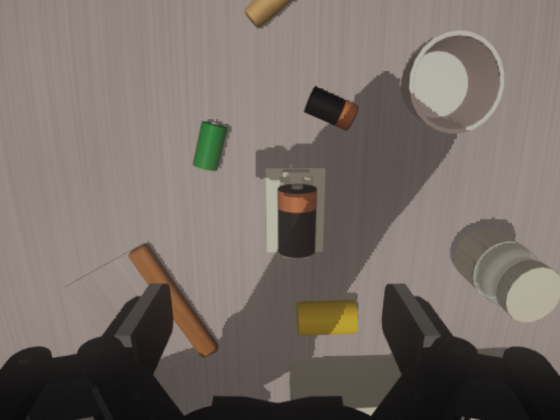

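Wrist view: the cell in its holder is at (297,220), axis vertical in the picture, with a clear surround. The yellow cell is at (327,318).

Run:
```python
from h import *
f=load('w7');P=cloud(f)
s=np.s_[165:265,262:332]; Q=P[s].reshape(-1,3)
q=Q[(Q[:,2]>.032)&(Q[:,2]<.055)]; print(len(q),cv2.minAreaRect((q[:,:2]*1000).astype(np.float32)),q[:,2].max())
# axis line: x midpoints by y-slices
mid=[]
for a in np.arange(q[:,1].min()+.004,q[:,1].max()-.008,.005):
    k=q[(q[:,1]>a)&(q[:,1]<a+.005)]; mid.append([a+.0025,(k[:,0].min()+k[:,0].max())/2])
mid=np.array(mid);print(np.polyfit(mid[:,0],mid[:,1],1),mid[:,1].mean())
b=q[q[:,2]>.043];w,v=np.linalg.eigh(np.cov(b[:,:2].T));print(v[:,1])
```

```text
2564 ((476.5952453613281, 323.6132507324219), (32.48284149169922, 61.892940521240234), 0.2604014277458191) 0.049204353627202
[-0.00796065  0.4789227 ] 0.4763625420220737
[-0.01443018  0.99989588]
```

```bash
python3 -c "
from h import *
print(goal([.476,.3225,.012],0.01))"
```

```text
(array([-21. ,  15.6, 187.1]), array([ 0.009,  0.001, -0.01 ]))
```

step_arm(
  moves=[
    [-21,15,30,0.009,0,-0.01,75],
    [-21,15,80,0.009,0,-0.01,75],
    [-21,15,130,0.009,0,-0.01,75],
    [-21,15,165,0.009,0,-0.01,75],
    [-21,15,187,0.009,0,-0.01,75],
    [-21,15,187,0.009,0,-0.01,75],
  ],
)

```text
clock: 7.45
tcp_pos: [0.4736, 0.3208, 0.0089]
orientation: [-2.21, -2.231, 0.011]
contact_force: [-0.3, -0.5, -0.6]
grip_width: 0.0747
gripper_force: 0.0
```

```bash
python3 -c "
from h import *
print(goal([.476,.3225,.012],0.01),r.get_obs()['tcp_pos'])"
```

```text
(array([ 1.6,  2.4, -3.1]), array([-0.006,  0.004, -0.   ])) [0.47364231 0.32082561 0.00887075]
```

step_arm(
  moves=[
    [1.5,2.5,-3,-0.006,0.004,0,60],
    [1.5,2.5,-3,-0.006,0.004,0,45],
    [1.5,2.5,-3,-0.006,0.004,0,28],
    [1.5,2.5,-3,-0.006,0.004,0,28],
    [1.5,2.5,-3,-0.006,0.004,0,28],
    [1.5,2.5,-3,-0.006,0.004,0,28],
  ],
  grip_force=30,
)

```text
clock: 8.05
tcp_pos: [0.4761, 0.3263, 0.017]
orientation: [2.207, 2.235, 0.01]
contact_force: [-6.8, -1.6, 8.8]
grip_width: 0.0329
gripper_force: 29.2
```

step_arm(
  moves=[
    [0,0,0,0,0,0,25],
    [0,0,-10,0,0,0,25],
    [0,0,-20,0,0,0,25],
    [0,0,-50,0,0,0,25],
    [0,0,-100,0,0,0,25],
    [0,0,-150,0,0,0,25],
    [0,0,-150,0,0,0,25],
  ],
  grip_force=40,
)

```text
clock: 8.75
tcp_pos: [0.4801, 0.3284, 0.1735]
orientation: [2.206, 2.232, 0.032]
contact_force: [0.6, 0.7, -0.8]
grip_width: 0.0325
gripper_force: 40.1
```

Run:
```python
from h import *
f=snap('wrist','w8');P=cloud(f);o=r.get_obs();R0=R.from_rotvec(o['orientation'])
print(o['tcp_pos'],o['grip_width'])
T=R0.inv().apply((P.reshape(-1,3)-o['tcp_pos'])).reshape(P.shape)
# holder empty?  cell points in tool frame between fingers
m=(abs(T[...,1])<.0165)&(abs(T[...,0])<.05)&(T[...,2]>-.045)&(T[...,2]<.02)
q=T[m]; print(m.sum(),np.percentile(q,[1,50,99],axis=0).round(4))
for a in np.arange(-.04,.045,.01):
    k=q[(q[:,0]>a)&(q[:,0]<a+.01)]; 
    if len(k)>5: print(a.round(3),len(k),np.median(k,0).round(4),k[:,2].min().round(4))
```

```text
[0.47880652 0.32676838 0.1700251 ] 0.03309889324477062
13875 [[-0.0305 -0.0161 -0.0422]
 [ 0.0066  0.0002 -0.0313]
 [ 0.0295  0.016  -0.0045]]
-0.04 203 [-0.0307  0.0014 -0.0317] -0.0346
-0.03 1528 [-0.0248  0.001  -0.0319] -0.0348
-0.02 1649 [-0.0148  0.0011 -0.0318] -0.0351
-0.01 2063 [-0.0048 -0.0011 -0.0321] -0.0449
0.0 2235 [ 0.005  -0.0014 -0.0321] -0.045
0.01 2404 [ 0.0144 -0.0009 -0.032 ] -0.0436
0.02 3783 [ 0.0264  0.0015 -0.0261] -0.0359
0.03 10 [ 0.0301  0.0031 -0.0209] -0.0227
```

View pics/w8.png

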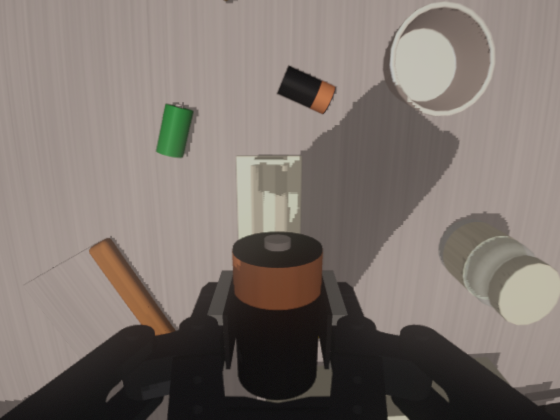

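Cell is held square between the pads at (277,310). I'll check the well in the earlier top frame and work out the move.

Run:
```python
from h import *
f=load('t7');P=cloud(f)
c,s=np.cos(YAW),np.sin(YAW);D=P[...,:2]-H;X=D[...,0]*c+D[...,1]*s;Y=-D[...,0]*s+D[...,1]*c
w=(P[...,2]<.06)&(X>-.16)&(X<.02)&(abs(Y)<.07)
print('well',np.percentile(X[w],[1,99]).round(4),np.percentile(Y[w],[1,99]).round(4))
hsv=cv2.cvtColor(f['image'],cv2.COLOR_RGB2HSV)
r_=(P[...,2]>.026)&(P[...,2]<.06)&(X>-.12)&(X<-.02)&(abs(Y)<.05)
b=r_&(hsv[...,1]>90); 
for sg in(1,-1):
    k=b&(Y*sg>0); print('brass',k.sum(),X[k].mean(),Y[k].mean(),P[k][:,2].max() if k.any() else 0)
m=(X>-.11)&(X<-.02)&(abs(Y)<.028)
for a in np.arange(-.1,-.03,.005):
    k=m&(X>a)&(X<a+.005);print((a+.0025).round(4),np.median(P[k][:,2]).round(4))
for z in(.16,.06,.033):print(goal([*sc(-.065,.0005),z]))
```

```text
well [-0.1234  0.0039] [-0.0481  0.0514]
brass 27 -0.06479680651115134 0.03767970990433388 0.05702947475644318
brass 14 -0.06434082459322292 -0.036508003995836445 0.05842544525038692
-0.0975 0.0248
-0.0925 0.0253
-0.0875 0.0251
-0.0825 0.0244
-0.0775 0.0367
-0.0725 0.0362
-0.0675 0.0269
-0.0625 0.0258
-0.0575 0.0316
-0.0525 0.0382
-0.0475 0.0292
-0.0425 0.0247
-0.0375 0.0256
-0.0325 0.0248
-0.0275 0.025
(array([-284.3,  132.9,    9.2]), array([ 0.013, -0.009, -0.014]))
(array([-285.2,  131.6,  109.2]), array([ 0.013, -0.009, -0.014]))
(array([-285.5,  131.2,  136.2]), array([ 0.013, -0.009, -0.014]))
```

step_arm(
  moves=[
    [-284,132,0,0.013,-0.009,-0.014,25],
    [-284,132,0,0.013,-0.009,-0.014,25],
    [-284,132,0,0.013,-0.009,-0.014,25],
    [-284,132,0,0.013,-0.009,-0.014,25],
    [-284,132,0,0.013,-0.009,-0.014,25],
    [-284,132,0,0.013,-0.009,-0.014,25],
    [-284,132,0,0.013,-0.009,-0.014,25],
    [-284,132,0,0.013,-0.009,-0.014,25],
  ],
)

```text
clock: 9.6
tcp_pos: [0.612, 0.0384, 0.1633]
orientation: [-2.198, -2.242, 0.018]
contact_force: [-0.5, -0.2, -1.2]
grip_width: 0.0327
gripper_force: 40.1
```

```bash
python3 -c "
from h import *
for z in(.06,.033):print(goal([*sc(-.065,.0005),z]))"
```

```text
(array([  6.2,   4.1, 103.2]), array([-0.01 ,  0.006, -0.006]))
(array([  6.4,   4.3, 130.2]), array([-0.01 ,  0.006, -0.006]))
```

step_arm(
  moves=[
    [5,4,30,-0.01,0.006,-0.006,25],
    [5,4,65,-0.01,0.006,-0.006,25],
    [5,4,90,-0.01,0.006,-0.006,25],
    [5,4,100,-0.01,0.006,-0.006,25],
    [5,4,100,-0.01,0.006,-0.006,25],
    [5,4,100,-0.01,0.006,-0.006,25],
  ],
)

```text
clock: 10.2
tcp_pos: [0.6153, 0.0484, 0.0655]
orientation: [2.184, 2.257, 0.006]
contact_force: [0.3, -0.1, -0.1]
grip_width: 0.0326
gripper_force: 40.1
```

```bash
python3 -c "
from h import *
o=r.get_obs();print(o['tcp_pos'],o['contact_force'])
for z in(.06,.033):print(goal([*sc(-.065,.0005),z]))
f=snap('wrist','w9')"
```

```text
[0.61534298 0.0484272  0.06553065] [ 0.30528022 -0.10923171 -0.09253714]
(array([-4.4, -0.5,  5.5]), array([ 0.003, -0.002,  0.008]))
(array([-4.4, -0.6, 32.5]), array([ 0.003, -0.002,  0.008]))
```

View pics/w9.png

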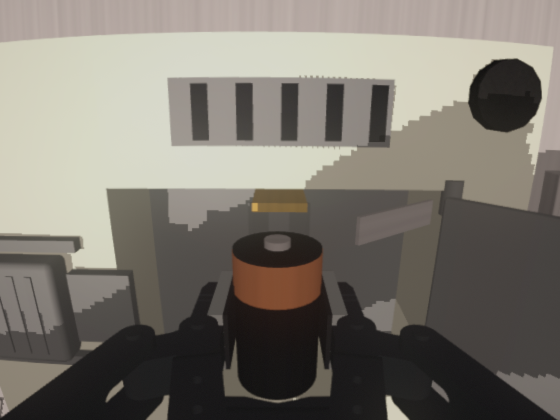

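Wrist view: the cell (277,310) is in line with the brass contact (280,203), and the open cover is at right. Next I lower it gently.

step_arm(
  moves=[
    [-4,-0.5,8,0.003,-0.002,0.008,25],
    [-4,-0.5,16,0.003,-0.002,0.008,25],
    [-4,-0.5,22,0.003,-0.002,0.008,25],
    [-4,-0.5,26,0.003,-0.002,0.008,25],
    [-4,-0.5,28,0.003,-0.002,0.008,25],
    [-4,-0.5,28,0.003,-0.002,0.008,25],
    [-4,-0.5,28,0.003,-0.002,0.008,25],
    [-4,-0.5,28,0.003,-0.002,0.008,25],
  ],
)

```text
clock: 11.05
tcp_pos: [0.6162, 0.0433, 0.0372]
orientation: [2.194, 2.246, 0.002]
contact_force: [5.6, -0.4, 2.5]
grip_width: 0.0323
gripper_force: 40.4
```

```bash
python3 -c "
from h import *
o=r.get_obs();print(o['tcp_pos'],o['contact_force'])
for z in(.033,):print(goal([*sc(-.065,.0005),z]))"
```

```text
[0.6161584  0.0433335  0.03721761] [ 5.62708441 -0.35666002  2.52458465]
(array([ 0.7, -1.1,  4.2]), array([ 0.002,  0.   , -0.002]))
```

step_arm(
  moves=[
    [0,1.5,1,0,0,0,25],
    [0,1.5,2,0,0,0,25],
    [0,1.5,3,0,0,0,25],
    [0,1.5,4,0,0,0,25],
    [0,1.5,4,0,0,0,25],
    [0,1.5,4,0,0,0,25],
  ],
)

```text
clock: 11.65
tcp_pos: [0.6164, 0.0433, 0.0368]
orientation: [2.193, 2.246, -0.003]
contact_force: [-10.4, -3.0, 38.1]
grip_width: 0.0329
gripper_force: 44.1
```

The height agrees with the pick: TCP was 13 mm below the cell centre, giving 0.0376 for the seat, so it's seated. I'll ease off and check.

step_arm(
  moves=[
    [0,-1,-2,0,0,0,25],
    [0,-1,-3.5,0,0,0,25],
    [0,-1,-3.5,0,0,0,25],
    [0,-1,-3.5,0,0,0,25],
  ],
  grip_force=20,
)

```text
clock: 12.05
tcp_pos: [0.6162, 0.0434, 0.0372]
orientation: [2.194, 2.247, 0.0]
contact_force: [2.0, -1.3, 10.5]
grip_width: 0.0327
gripper_force: 41.2
```

Run:
```python
from h import *
f=snap('wrist','w10');P=cloud(f);o=r.get_obs();print(o['tcp_pos'],o['contact_force'])
c,s=np.cos(YAW),np.sin(YAW);D=P[...,:2]-H;X=D[...,0]*c+D[...,1]*s+.065;Y=-D[...,0]*s+D[...,1]*c
m=(abs(X)<.012)&(Y>.012)&(Y<.033)&(P[...,2]>.05)&(P[...,2]<.09)
for a in np.arange(-.012,.012,.003):
    k=m&(X>=a)&(X<a+.003);print((a+.0015).round(4),k.sum(),np.median(P[k][:,2]).round(4))
k=(abs(X)<.004)&(P[...,2]>.06)&(P[...,2]<.08)&(Y<.035)&(Y>-.035);
for a in np.arange(-.03,.035,.01):
    j=k&(Y>=a)&(Y<a+.01);print('Y',a.round(3),j.sum(),np.median(P[j][:,2]).round(4) if j.any() else 0)
print(Y[k].min(),Y[k].max())
```

```text
[0.61617053 0.04333846 0.03714112] [ 2.28732076 -0.14400364 10.47787433]
-0.0105 349 0.0616
-0.0075 411 0.0642
-0.0045 445 0.0658
-0.0015 511 0.0665
0.0015 508 0.0668
0.0045 528 0.0666
0.0075 463 0.0659
0.0105 404 0.0644
Y -0.03 423 0.0672
Y -0.02 463 0.0672
Y -0.01 505 0.0671
Y 0.0 541 0.0671
Y 0.01 590 0.0673
Y 0.02 498 0.0667
Y 0.03 0 0
-0.033502161800454684 0.025382313328038406
```

The cell's top is at 0.067 m, so its centre is at 0.050 m: seated and level. Next I release it.

step_arm(
  moves=[
    [0,0,-2,0,0,0,36],
    [0,0,-2,0,0,0,42],
    [0,0,-2,0,0,0,50],
    [0,0,-2,0,0,0,55],
    [0,0,-2,0,0,0,55],
  ],
)

```text
clock: 12.6
tcp_pos: [0.6144, 0.0432, 0.0375]
orientation: [-2.194, -2.247, 0.004]
contact_force: [0.2, 0.1, -0.1]
grip_width: 0.055
gripper_force: 0.0
```

step_arm(
  moves=[
    [0,0,-15,0,0,0,55],
    [0,0,-40,0,0,0,55],
    [0,0,-80,0,0,0,55],
    [0,-40,-130,0,0,0,55],
    [0,-80,-130,0,0,0,55],
    [100,-120,-130,0,0,0,55],
    [150,-120,-130,0,0,0,55],
    [150,-120,-130,0,0,0,55],
  ],
)

```text
clock: 13.4
tcp_pos: [0.4924, 0.1857, 0.1697]
orientation: [2.195, 2.245, 0.0]
contact_force: [0.8, 1.0, 0.6]
grip_width: 0.0552
gripper_force: 0.0
```

Run:
```python
from h import *
f=snap('top','t11');P=cloud(f);cv2.imwrite('pics/t11c.png',cv2.resize(f['image'][130:270,200:350,::-1],None,fx=3,fy=3))
c,s=np.cos(YAW),np.sin(YAW);D=P[...,:2]-H;X=D[...,0]*c+D[...,1]*s+.065;Y=-D[...,0]*s+D[...,1]*c
m=(abs(X)<.025)&(abs(Y)<.034)&(P[...,2]>.055)&(P[...,2]<.08)
print(m.sum(),cv2.minAreaRect((np.c_[X[m],Y[m]]*1000).astype(np.float32)),np.percentile(P[m][:,2],97))
```

```text
299 ((1.5553016662597656, -2.303922653198242), (58.48963928222656, 33.67604446411133), 88.04467010498047) 0.0700809253157864
```

View pics/t11c.png

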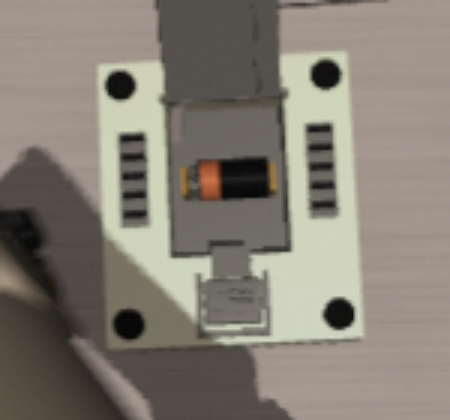

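The cell lies in the groove between the contacts (crop (235,178)), the cover is open, and the arm is clear. Handing in.

```bash
python3 -c "
from bench import r
print(r.hand_in())"
```

```text
the job is handed in; nothing more can be done
None
```

The job is handed in at about 13.5 s of the 64 s: the tab was pressed, the cover lies back open and the cell rests in the groove with the arm clear; the hand-in returned no verdict.

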